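Put the hand float away in the double-latched tool chest

TASK

Put the hand float away in the chest: swing the red keeper well clear of the bolt (a right angle, either way), draw the bolt fully back by its yellow knob, and only then slide the orange lid fully open. Lower the float gently into the bin (do not drop it) so that it lies flat on the bin's floor, let go of it, and slide the lid fully shut over it. The bolt and keeper may be left open; leave the tape roll, the carton and the jar alone.

Things in the scene. Friction and masses are not known exactly. Their poses are not given: they have to be found in the camera images.
- chest: Black tool chest fixed to the bench, 240 (x) by 310 (y) by 75 mm high; origin at the centre of its underside. In its frame: the bin is the -y part, inside x -114 to 114, y -149 to 30, floor at z 6, walls 6 mm thick and up to z 69, but the -y side wall with its rail up to z 81. The grey deck (y 30 to 155) is solid, top at z 75. The open lid leaves x -114 to 35 uncovered.
- keeper (a joint): Red keeper, a bar 16 mm wide, 10 mm thick and 74 mm long lying 2 mm above the deck, on an upright pivot at chest (0, 138) mm with a hub to z 91. At 0 rad it points along chest -y from the pivot, its free end 2 mm from the bolt's block, so that the bolt cannot be drawn. Turns either way to 1.6 rad; positive is anticlockwise from above (its free end goes to chest +x). Stays where it is left; takes about 0.08 N m.
- keeper_post (a point): Centre of the keeper's upright red post, 12 mm in diameter, from chest z 87 to 122 mm, 50 mm from the keeper's pivot (centre at z 105): push it sideways to turn the keeper. With the keeper at 0 it is at chest (0, 88).
- bolt (a joint): Steel bolt that slides along chest +y; 0 shut, 0.045 m fully drawn. Shut, its rod (10 mm, z 79 to 89) stands in the way of a lug on the lid. Blocked by the keeper until that is swung aside; once the keeper is a right angle aside the bolt's whole travel is free. Stays where it is left, friction about 2 N.
- bolt_knob (a point): Centre of the bolt's upright yellow knob, 18 mm in diameter, from chest z 91 to 122 mm (centre at z 107), standing on a steel block 24 by 24 mm (z 77 to 91). At chest (0, 50) mm when the bolt is shut, (0, 95) when drawn.
- lid (a joint): Orange lid over the bin, a 7 mm plate (underside z 68, top z 75) that slides along chest +x and juts out beyond the chest's far end: 0 shut, 0.15 m fully open. Blocked by the bolt until that is drawn. Stays where it is left, friction about 3 N.
- lid_handle (a point): Centre of the lid's black handle, a ridge 18 mm thick (x), 100 mm long (y), from z 75 to 105 mm (centre z 90), at chest (-75, -61) mm when the lid is shut; push it from either side to slide the lid. Steel lug of the lid: 16 by 20 mm, to z 93, at chest (-16, 12) mm when shut.
- bin_floor (a point): Point on the bin's floor in the middle of what the open lid uncovers, chest (-40, -62, 6) mm; axes as the chest's.
- float_center (a point): Centre (half-way up, 27.5 mm above its underside) of the loose hand float, which starts flat on the bench left or right of the chest. Steel blade 70 (x) by 140 (y) by 8 mm at the bottom; wooden handle bar above it 26 mm wide (x), 110 mm long (y), from 31 to 55 mm above the underside, on two small posts. Mass about 0.35 kg. It fits the bin with its long side along the chest's y. Its z axis points up.
- float: The same hand float; origin at the centre of its underside.
- tape_c (a point): Centre of a bystander, a roll of yellow tape lying flat, 100 mm across, 48 mm high.
- carton_c (a point): Centre of a bystander, a cardboard carton 120 by 75 by 60 mm.
- sealer_c (a point): Centre of a bystander, a white jar with a yellow cap, 80 mm across, 150 mm high.
Not all that is in view belongs to the job. What is shaped like the float but green or purple is not meant.

How it is judged:
By the outcome, as a careful person would: the job done as asked, in the order asked, and still so for the second after the job is handed in, with the robot touching nothing.
It also fails if it takes over 72 s, if anything falls off the work surface, if the arm or the gripper's body presses on something with over 40 N, if the wrist force passes 120 N, or if a joint passes its speed limit or range.

ROBOT

A 6-joint arm with a two-finger parallel gripper is mounted at the origin on the work surface. World frame = base frame: x ahead of the robot, y to its left, z up, the work surface at z = 0. Lengths are in m, angles in rad, forces in N, time in s.
With the tool pointing down it reaches from about 0.25 to 0.775 m from the base axis. Payload 4 kg.
Tool frame: the origin (TCP) lies midway between the tips of the shut fingers; the grasp point (between the pads) lies 19 mm behind it; z points along the fingers, y is the line along which they close (so a half turn about z gives the same grasp; the last joint's range is limited). The gripper opens to 94 mm and grips with 3 to 60 N. Pads are 16 mm wide; open, the fingers measure 119 mm over their backs; the gripper's body (75 mm by 177 mm) begins 78 mm behind the grasp point.
Start: joints at [1.006, 0.087, 1.371, -0, 1.684, -0.103], TCP at [0.245, 0.492, 0.206] pointing down, gripper open.
Joint ranges: [-3.1, 3.1], [-0.76, 2.03], [0.27, 2.55], [-1.08, 4.22], [0.17, 2.65], [-2.57, 2.57]. Speed limits (rad/s): [2.79, 2.79, 3.14, 3.14, 3.14, 3.14].

INTERFACE

Orientations are given as a unit quaternion [w, x, y, z].
In Python, from workcell import env, cams gives the robot as it stands.
- The arm moves only by the tool carry_out, never from a script. Its arguments are lists of equal length, an entry for each row: "offset": the shift along the tool's x, y, z in m, a list of three; "yaw": the turn about the tool's z in rad; "fingers": the opening in per cent of the stroke, from 0 (shut) to 100 (fully open). A call has 1 to 20 rows; each row is the pose to reach, as a shift and turn from the pose commanded when the call began, along the tool's axes at that moment; what a row does not reach only later rows make up. A row lasts 1/10 s, in which the tool goes at most 50 mm and 8.59 degrees, less where a joint would pass 70% of its speed; a pose out of reach is approached as far as the arm can. A call with a gripper value outside its range is refused whole. The fingers move at their own pace and stop on an object; "squeeze" is the grip in N (left out, the last holds). Time passes only in rows, so rows that repeat a pose let the fingers close. It gives the time, the measured TCP pose, the force, the opening and the grip force at its end, in the units of the state.
- env.state(): the state, without advancing time (a new reading comes with each control period).
- cams.read_camera(name): name is "side" or "top" or "wrist"; returns the picture (480x640x3 uint8, red, green, blue); there is no depth.
- cams.camera_model(name): a dict with "intrinsics" (3x3 intrinsics, pixels), "origin" and "rotation" of the camera in the world. Camera axes: x right, y up, looking along -z (the intrinsics and any distortion apply to the point x, -y, -z); pixel columns grow to the right and rows downward; lengths in m; the calibration is good to about 2 mm. A picture is of the moment at which its call begins: read the wrist's pose just before it. camera_model takes no time and is no camera call; for the wrist camera it gives the pose at the moment of the call.
- env.sign_off(): hands the job in; it is judged then, once.
The state is a dict: "clock": time; "qpos": joint angles; "joint_vel": joint speeds; "joint_torque": joint torques, N m; "tool_pos": TCP position; "ee_rot": TCP orientation; "contact_force": force on the tool from outside, world axes, zero at the start; "wrist_torque": the same for the moment, N m; "finger_gap": opening from 0.0 (shut) to 1.0 (fully open); "finger_force": force on a finger pad.
Only numpy, scipy, OpenCV 4.12 (cv2) and the standard library are available. Lean on these libraries where they do the work, as an engineer would, in place of code of your own. Each camera call takes 0.05 s, during which the arm holds its last target. There are 200 camera calls.

## Working session

There is one attempt and no reset: what is moved stays moved. The work goes in short steps, Python scripts to look and compute and a tool call to move; the robot and the scene stay as the last step left them, time stands still between calls to the robot, and variables do not carry over. Pictures are saved under pics/ and viewed, at most 10 in all, crops included, and the job is handed in when it is done.

Besides the shell and the picture viewer there is one more tool, called after ">>>" as a command line: name --pt "numbers of a row" for each row, then --argument value for the rest. carry_out: Moves the arm, as the interface text tells. Its arguments: {"type":"object","properties":{"offset":{"type":"array"},"yaw":{"type":"array"},"fingers":{"type":"array"},"squeeze":{"type":"number"}},"required":["offset","yaw","fingers"]}

```bash
ls; mkdir -p pics; python3 - <<'E'
from workcell import env, cams
import cv2
for n in ("top","side"):
    cv2.imwrite(f"pics/{n}0.png",cams.read_camera(n)[:,:,::-1]); m=cams.camera_model(n); print(n,m)
print(env.state())
E
```

```text
pics
top {'intrinsics': array([[479.59793997,   0.        , 303.90672737],
       [  0.        , 479.59793997, 238.2743688 ],
       [  0.        ,   0.        ,   1.        ]]), 'origin': array([ 0.30494569, -0.07108577,  1.45029779]), 'rotation': array([-0.70140428, -0.04322826,  0.04152369,  0.71023879])}
side {'intrinsics': array([[494.03240001,   0.        , 309.5513908 ],
       [  0.        , 494.03240001, 241.70078751],
       [  0.        ,   0.        ,   1.        ]]), 'origin': array([-0.19423204, -1.12903983,  0.88233074]), 'rotation': array([ 0.83965146,  0.46508236, -0.13018377, -0.24846732])}
{'clock': 0.1, 'qpos': array([ 1.00589708e+00,  8.78787532e-02,  1.37210354e+00, -2.71743807e-05,
        1.68357026e+00, -1.03124265e-01]), 'joint_vel': array([-0.00191042, -0.00318548, -0.00145534,  0.00037303, -0.00036059,
       -0.00120399]), 'joint_torque': array([ 1.80839310e-03, -3.41249371e+01, -3.03303874e+01,  7.18990853e-02,
        3.03859112e-02, -6.21086815e-05]), 'tool_pos': array([0.24480773, 0.49196796, 0.20442227]), 'ee_rot': array([-3.08506141e-04,  2.28842918e-01,  9.73462870e-01, -9.30218536e-04]), 'contact_force': array([-0.4283411 , -1.4740812 ,  0.74048394]), 'wrist_torque': array([ 0.02351167,  0.06383202, -0.03418711]), 'finger_force': 0.0, 'finger_gap': 0.9993721930217706}
```

View pics/top0.png

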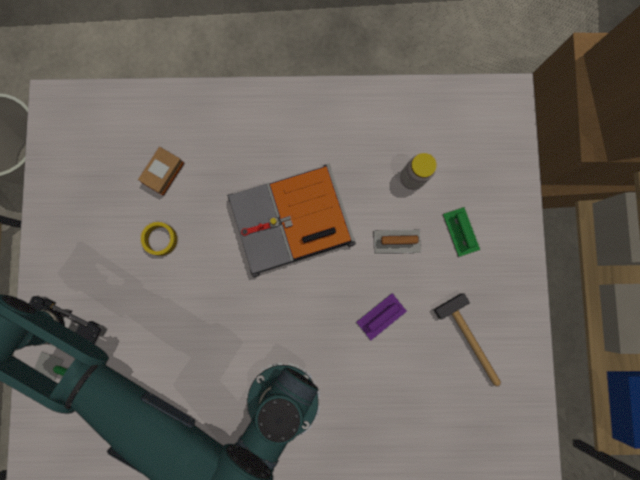

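View pics/side0.png

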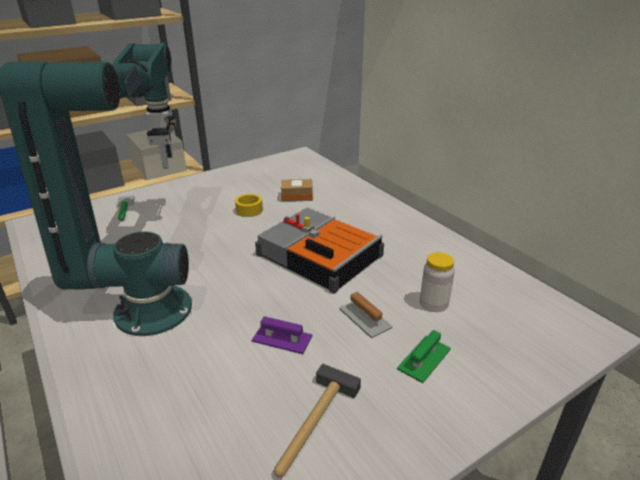

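The top picture shows the chest around (291,220) with the red keeper at (262,227), the yellow knob at (274,221) and the black handle at (319,236). The real float (steel blade, wooden handle) is at (398,241). The side picture agrees: the decoys are green and purple, and the jar stands at (437,282).

```bash
cat > h.py <<'E'
from workcell import env, cams
import cv2, numpy as np
from scipy.spatial.transform import Rotation as R
def rot(q): return R.from_quat(np.r_[q[1:],q[0]]).as_matrix()
def ray(m,p,z):
    K=m["intrinsics"]; d=np.linalg.inv(K)@[p[0],p[1],1]; d=rot(m["rotation"])@[d[0],-d[1],-d[2]]
    o=m["origin"]; return (o+d*(z-o[2])/d[2])[:2]
def proj(m,P):
    c=rot(m["rotation"]).T@(np.asarray(P)-m["origin"]); K=m["intrinsics"]
    return (K@[c[0]/-c[2],-c[1]/-c[2],1])[:2]
def fit(A,B):   # B = R A + t in 2D
    A=np.array(A);B=np.array(B);a=A-A.mean(0);b=B-B.mean(0)
    th=np.arctan2((a[:,0]*b[:,1]-a[:,1]*b[:,0]).sum(),(a*b).sum())
    M=rz(th); t=B.mean(0)-M@A.mean(0); return th,t,B-(A@M.T+t)
def rz(t): return np.array([[np.cos(t),-np.sin(t)],[np.sin(t),np.cos(t)]])
def mask(im,lo,hi,box=None):
    h=cv2.cvtColor(im,cv2.COLOR_RGB2HSV); m=cv2.inRange(h,lo,hi)
    if box: k=np.zeros_like(m); x0,y0,x1,y1=box; k[y0:y1,x0:x1]=m[y0:y1,x0:x1]; m=k
    return m
def blobs(m,amin=8):
    n,_,s,c=cv2.connectedComponentsWithStats(m); return [(s[i,4],c[i].round(1),s[i,:4]) for i in range(1,n) if s[i,4]>=amin]
def rect(m):
    c=max(cv2.findContours(m,cv2.RETR_EXTERNAL,cv2.CHAIN_APPROX_NONE)[0],key=cv2.contourArea); return cv2.minAreaRect(c)
E
python3 - <<'E'
from h import *
im=cams.read_camera("top"); m=cams.camera_model("top")
b=(220,155,365,285)
for n,lo,hi,bx in (("yel",(20,90,90),(35,255,255),b),("red",(0,150,80),(3,255,255),b),("red2",(172,150,60),(180,255,255),b),("or",(5,150,120),(18,255,255),b),("handle",(0,0,0),(180,255,45),(295,220,345,250)),("wood",(5,90,60),(20,255,255),(365,220,430,260))):
    k=mask(im,lo,hi,bx); print(n,blobs(k)); 
    if k.any(): print(rect(k))
cv2.imwrite("pics/c1.png",cv2.resize(im[150:290,215:435,::-1],None,fx=3.6,fy=3.6,interpolation=cv2.INTER_CUBIC))
E
```

```text
yel [(np.int32(36), array([272.9, 220.6]), array([270, 218,   7,   6], dtype=int32))]
((273.0, 220.5), (5.0, 6.0), 90.0)
red [(np.int32(122), array([257.6, 227.9]), array([246, 223,  24,  12], dtype=int32))]
((256.9573059082031, 227.76333618164062), (5.9654998779296875, 24.637514114379883), 72.6459732055664)
red2 []
((260.0, 229.0), (0.0, 0.0), 0.0)
or [(np.int32(4183), array([309.8, 210. ]), array([271, 167,  79,  91], dtype=int32))]
((309.9151306152344, 211.77081298828125), (77.35118103027344, 59.867530822753906), 72.4075698852539)
handle [(np.int32(171), array([318.4, 234.9]), array([303, 228,  32,  15], dtype=int32)), (np.int32(39), array([335.8, 246.6]), array([325, 243,  20,   7], dtype=int32))]
((318.4499816894531, 234.85000610351562), (5.059643268585205, 33.203914642333984), 71.56504821777344)
wood [(np.int32(294), array([399.1, 239.5]), array([381, 235,  38,  10], dtype=int32))]
((399.4692687988281, 239.51658630371094), (8.058566093444824, 37.07564926147461), 88.21009063720703)
```

View pics/c1.png

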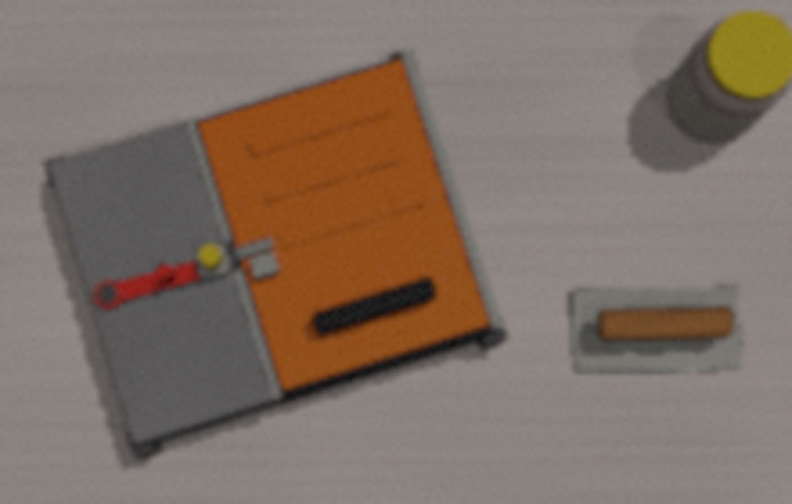

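```bash
python3 - <<'E'
from h import *
m=cams.camera_model("top")
A=[(0,.05),(-.075,-.061),(0,.138)]
B=[ray(m,(273.0,220.6),.120),ray(m,(318.5,234.9),.105),ray(m,(244.4,231.7),.091)]
th,t,r=fit(A,B); print("chest",th,t,r*1000)
# orange lid edge direction
f=ray(m,(399.3,239.5),.055); print("float handle",f)
# handle yaw from its long axis
ctr=np.array((399.47,239.52)); a=np.deg2rad(88.21)
c,s=37.07,8.06
for ang in (88.21,):
    pts=cv2.boxPoints((tuple(ctr),(s,c),ang)); w=np.array([ray(m,p,.055) for p in pts]); e=[w[1]-w[0],w[2]-w[1]]; e=max(e,key=np.linalg.norm); print("axis",np.rad2deg(np.arctan2(e[1],e[0])))
st=env.state(); print(rot(st["ee_rot"]).round(3), st["tool_pos"])
w=cams.camera_model("wrist"); print(rot(st["ee_rot"]).T@(w["origin"]-st["tool_pos"]), (rot(st["ee_rot"]).T@rot(w["rotation"])).round(3))
for p in [(0,.088),(0,.05),(-.075,-.061),(-.04,-.062)]: print(p,(rz(th)@p+t).round(4))
E
```

```text
chest 0.2950474584353665 [ 0.53035679 -0.03049776] [[ 0.52386248 -0.07718325]
 [-0.16885805  0.45343198]
 [-0.35500443 -0.37624873]]
float handle [ 0.46594524 -0.34796516]
axis -88.9251377684805
[[-0.895  0.446 -0.001]
 [ 0.446  0.895 -0.001]
 [ 0.    -0.002 -1.   ]] [0.24482959 0.49205812 0.20458733]
[ 0.08484714  0.00073035 -0.17879847] [[-0.     0.957  0.289]
 [ 1.    -0.     0.   ]
 [ 0.     0.289 -0.957]]
(0, 0.088) [0.5048 0.0537]
(0, 0.05) [0.5158 0.0173]
(-0.075, -0.061) [ 0.4763 -0.1107]
(-0.04, -0.062) [ 0.5101 -0.1015]
```

>>> carry_out --pt "-0.428 -0.276 0.05" --pt "-0.428 -0.276 0.05" --pt "-0.428 -0.276 0.05" --pt "-0.428 -0.276 0.05" --pt "-0.428 -0.276 0.05" --pt "-0.428 -0.276 0.05" --pt "-0.428 -0.276 0.05" --pt "-0.428 -0.276 0.05" --pt "-0.428 -0.276 0.05" --pt "-0.428 -0.276 0.05" --pt "-0.428 -0.276 0.05" --pt "-0.428 -0.276 0.05" --pt "-0.428 -0.276 0.05" --pt "-0.428 -0.276 0.05" --pt "-0.428 -0.276 0.05" --yaw '[0.814, 0.814, 0.814, 0.814, 0.814, 0.814, 0.814, 0.814, 0.814, 0.814, 0.814, 0.814, 0.814, 0.814, 0.814]' --fingers '[60, 60, 60, 60, 60, 60, 60, 60, 60, 60, 60, 60, 60, 60, 60]'

```text
clock: 1.65
tool_pos: [0.5048, 0.0562, 0.1559]
ee_rot: [0.0, 0.594, 0.804, 0.0]
contact_force: [0.3, -0.3, 1.2]
finger_gap: 0.604
finger_force: 0.0
```

```bash
cat >> h.py <<'E'
TH=0.295; T=np.array([0.53036,-0.0305])
def c2w(p): return rz(TH)@p+T
def now():
    s=env.state(); M=rot(s["ee_rot"]); psi=np.arctan2(M[1,1],M[0,1])
    return s,M,psi
def off(P,psi=None):
    s,M,p0=now(); o=M.T@(np.array(P)-s["tool_pos"]); return o.round(4), None if psi is None else round((p0-psi+np.pi)%(2*np.pi)-np.pi,3)
def where():
    s,M,p=now(); c=rz(TH).T@(s["tool_pos"][:2]-T); print("t",s["clock"],"chest",c.round(4),"z",s["tool_pos"][2].round(4),"psi",p.round(3),"F",s["contact_force"].round(1),"gap",round(s["finger_gap"],3),s["finger_force"],"q6",s["qpos"][5].round(2))
E
python3 - <<'E'
from h import *
where()
im=cams.read_camera("wrist"); cv2.imwrite("pics/w1.png",im[:,:,::-1]); m=cams.camera_model("wrist")
for c,z in (((0,.05),.122),((0,.088),.122),((0,.138),.091)): print(c,proj(m,[*c2w(c),z]).round(1))
print("yel",blobs(mask(im,(20,90,90),(35,255,255)),40)); print("red",blobs(mask(im,(0,150,60),(4,255,255)),60))
E
```

```text
t 1.65 chest [0.0007 0.0904] z 0.1559 psi 0.298 F [ 0.3 -0.3  1.2] gap 0.604 0.0 q6 -0.3
(0, 0.05) [319.7 326. ]
(0, 0.088) [319.8 274. ]
(0, 0.138) [320.  189.6]
yel [(np.int32(876), array([320.2, 314.3]), array([307, 294,  27,  41], dtype=int32))]
red [(np.int32(2059), array([318.6, 232.1]), array([305, 171,  31, 113], dtype=int32))]
```

View pics/w1.png

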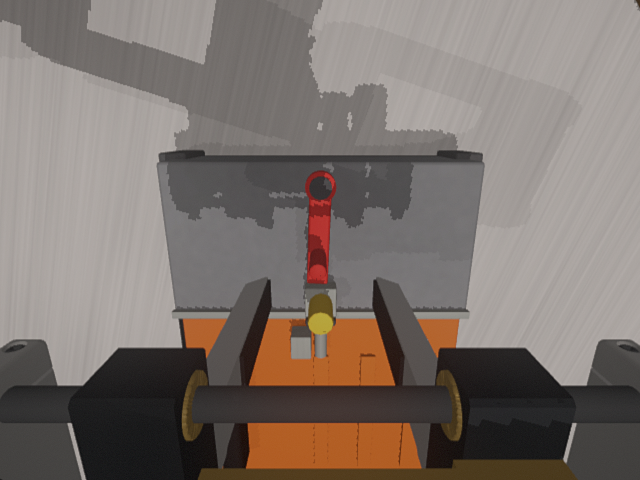

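The wrist picture has the keeper's post at (318,274), the knob's top at (320,324) and the hub at (320,187). All three agree with the predicted pixels within about 2 px.

>>> carry_out --pt "-0.002 0 0.03" --pt "-0.002 0 0.05" --pt "-0.002 0 0.06" --pt "-0.002 0 0.06" --pt "-0.002 0 0.06" --pt "-0.002 0 0.06" --pt "-0.002 0 0.06" --pt "-0.002 0 0.06" --pt "-0.002 0 0.06" --pt "-0.002 0 0.06" --pt "-0.002 0 0.06" --pt "-0.002 0 0.06" --pt "-0.002 0 0.06" --pt "-0.002 0 0.06" --yaw '[0, 0, 0, 0, 0, 0, 0, 0, 0, 0, 0, 0, 0, 0]' --fingers '[60, 60, 60, 60, 0, 0, 0, 0, 0, 0, 0, 0, 0, 0]' --squeeze 8

```text
clock: 3.1
tool_pos: [0.5058, 0.0524, 0.0956]
ee_rot: [0.0, 0.596, 0.803, -0.0]
contact_force: [-2.0, -2.2, 3.3]
finger_gap: 0.127
finger_force: 8.0
```

Gap 0.127 × 94 mm ≈ 12 mm, so the post is held. Now I'll turn it along the arc.

>>> carry_out --pt "0.0004 0.0065 0" --pt "0.0017 0.0129 0" --pt "0.0038 0.019 0" --pt "0.0066 0.0248 0" --pt "0.0102 0.0303 0" --pt "0.0145 0.0352 0" --pt "0.0193 0.0395 0" --pt "0.0247 0.0431 0" --pt "0.0305 0.046 0" --pt "0.0366 0.0482 0" --pt "0.043 0.0495 0" --pt "0.0495 0.05 0" --pt "0.05 0.05 0" --pt "0.05 0.05 0" --pt "0.05 0.05 0" --yaw '[-0.13, -0.26, -0.39, -0.52, -0.65, -0.78, -0.91, -1.04, -1.17, -1.3, -1.43, -1.56, -1.57, -1.57, -1.57]' --fingers '[0, 0, 0, 0, 0, 0, 0, 0, 0, 0, 0, 0, 0, 0, 0]'

```text
clock: 4.6
tool_pos: [0.5399, 0.1159, 0.0957]
ee_rot: [0.001, -0.146, 0.989, 0.001]
contact_force: [1.3, 2.3, 1.3]
finger_gap: 0.122
finger_force: 8.0
```

```bash
python3 - <<'E'
from h import *
where()
E
```

```text
t 4.6 chest [0.0517 0.1373] z 0.0957 psi 1.863 F [1.3 2.3 1.3] gap 0.122 8.000195771455765 q6 -1.76
```

>>> carry_out --pt "0 0 0" --pt "0 0 0" --pt "0 0 0" --pt "0 0 -0.04" --pt "0 0 -0.045" --pt "0.026 -0.044 -0.045" --pt "0.051 -0.087 -0.045" --pt "0.051 -0.087 -0.045" --pt "0.051 -0.087 -0.045" --pt "0.051 -0.087 -0.045" --pt "0.051 -0.087 -0.02" --pt "0.051 -0.087 0.001" --pt "0.051 -0.087 0.001" --pt "0.051 -0.087 0.001" --pt "0.051 -0.087 0.001" --pt "0.051 -0.087 0.001" --pt "0.051 -0.087 0.001" --pt "0.051 -0.087 0.001" --pt "0.051 -0.087 0.001" --yaw '[0, 0, 0, 0, 0, 0, 0, 0, 0, 0, 0, 0, 0, 0, 0, 0, 0, 0, 0]' --fingers '[40, 40, 40, 40, 40, 40, 40, 40, 40, 40, 40, 40, 40, 0, 0, 0, 0, 0, 0]' --squeeze 15

```text
clock: 6.5
tool_pos: [0.5164, 0.0181, 0.0959]
ee_rot: [0.001, -0.147, 0.989, 0.001]
contact_force: [-1.4, 5.7, 6.0]
finger_gap: 0.187
finger_force: 15.0
```

```bash
python3 - <<'E'
from h import *
where()
E
```

```text
t 6.5 chest [0.0008 0.0506] z 0.0959 psi 1.865 F [-1.4  5.7  6. ] gap 0.187 15.001755058765411 q6 -1.94
```

>>> carry_out --pt "0 0.006 0" --pt "0 0.012 0" --pt "0 0.018 0" --pt "0 0.024 0" --pt "0 0.03 0" --pt "0 0.036 0" --pt "0 0.042 0" --pt "0 0.046 0" --pt "0 0.049 0" --pt "0 0.05 0" --pt "0 0.05 0" --pt "0 0.05 0" --pt "0 0.05 0" --yaw '[0, 0, 0, 0, 0, 0, 0, 0, 0, 0, 0, 0, 0]' --fingers '[0, 0, 0, 0, 0, 0, 0, 0, 0, 0, 0, 0, 0]'

```text
clock: 7.8
tool_pos: [0.5032, 0.0613, 0.0958]
ee_rot: [0.002, -0.146, 0.989, -0.004]
contact_force: [2.8, -6.9, 4.9]
finger_gap: 0.187
finger_force: 15.0
```

```bash
python3 - <<'E'
from h import *
where()
E
```

```text
t 7.8 chest [0.0007 0.0957] z 0.0958 psi 1.864 F [ 2.8 -6.9  4.9] gap 0.187 15.025283843278885 q6 -1.85
```

>>> carry_out --pt "0 -0.003 0" --pt "0 -0.003 0" --pt "0 -0.003 0" --pt "0 -0.003 0" --pt "0 -0.003 -0.045" --pt "0.02 -0.043 -0.06" --pt "0.04 -0.083 -0.06" --pt "0.06 -0.12 -0.06" --pt "0.076 -0.158 -0.06" --pt "0.076 -0.158 -0.06" --pt "0.076 -0.158 -0.06" --pt "0.076 -0.158 -0.06" --pt "0.076 -0.158 -0.06" --pt "0.076 -0.158 -0.06" --pt "0.076 -0.158 -0.06" --pt "0.076 -0.158 -0.06" --pt "0.076 -0.158 -0.06" --pt "0.076 -0.158 -0.06" --pt "0.076 -0.158 -0.06" --yaw '[0, 0, 0, 0, 0, 0.14, 0.28, 0.42, 0.56, 0.7, 0.84, 0.98, 1.12, 1.26, 1.4, 1.54, 1.57, 1.57, 1.57]' --fingers '[50, 50, 50, 50, 50, 50, 50, 50, 50, 50, 50, 50, 50, 50, 50, 50, 50, 50, 50]'

```text
clock: 9.7
tool_pos: [0.4741, -0.1082, 0.1543]
ee_rot: [-0.0, 0.595, 0.804, -0.0]
contact_force: [-0.4, 0.0, -0.1]
finger_gap: 0.5
finger_force: 0.0
```

```bash
python3 - <<'E'
from h import *
where(); print(off([*c2w((-.075,-.061)),.081],TH))
im=cams.read_camera("top"); m=cams.camera_model("top"); cv2.imwrite("pics/t2.png",cv2.resize(im[150:290,205:365,::-1],None,fx=4,fy=4))
E
```

```text
t 9.7 chest [-0.0765 -0.058 ] z 0.1543 psi 0.297 F [-0.4  0.  -0.1] gap 0.5 0.0 q6 -0.64
(array([-0.003 ,  0.0015,  0.0733]), np.float64(0.002))
```

View pics/t2.png

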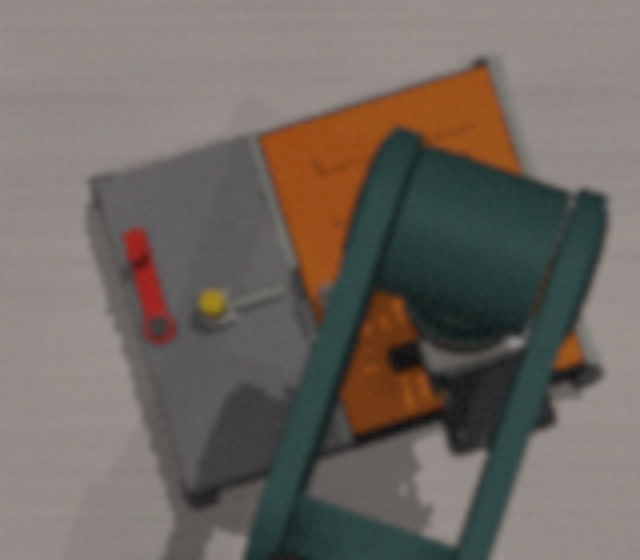

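The crop shows the keeper swung a right angle aside (hub (158,327), free end (135,235)). The bolt is drawn: its knob is at (211,303) and the rod is clear of the lug. Next I grip the lid's handle.

>>> carry_out --pt "-0.003 0.001 0.03" --pt "-0.003 0.001 0.055" --pt "-0.003 0.001 0.068" --pt "-0.003 0.001 0.073" --pt "-0.003 0.001 0.073" --pt "-0.003 0.001 0.073" --pt "-0.003 0.001 0.073" --pt "-0.003 0.001 0.073" --pt "-0.003 0.001 0.073" --pt "-0.003 0.001 0.073" --pt "-0.003 0.001 0.073" --pt "-0.003 0.001 0.073" --pt "-0.003 0.001 0.073" --yaw '[0, 0, 0, 0, 0, 0, 0, 0, 0, 0, 0, 0, 0]' --fingers '[50, 50, 50, 50, 50, 0, 0, 0, 0, 0, 0, 0, 0]' --squeeze 20

```text
clock: 11.05
tool_pos: [0.4766, -0.111, 0.0822]
ee_rot: [0.001, 0.595, 0.803, 0.0]
contact_force: [1.2, 0.9, 3.9]
finger_gap: 0.188
finger_force: 20.0
```

```bash
python3 - <<'E'
from h import *
where()
E
```

```text
t 11.05 chest [-0.0749 -0.0614] z 0.0822 psi 0.295 F [1.2 0.9 3.9] gap 0.188 20.000601410865784 q6 -0.64
```

Handle gripped; pull +y in tool (chest +x) by 150 mm.

>>> carry_out --pt "0 0.01 0" --pt "0 0.02 0" --pt "0 0.03 0" --pt "0 0.042 0" --pt "0 0.054 0" --pt "0 0.066 0" --pt "0 0.078 0" --pt "0 0.09 0" --pt "0 0.102 0" --pt "0 0.114 0" --pt "0 0.124 0" --pt "0 0.132 0" --pt "0 0.139 0" --pt "0 0.145 0" --pt "0 0.149 0" --pt "0 0.152 0" --pt "0 0.153 0" --pt "0 0.153 0" --pt "0 0.153 0" --yaw '[0, 0, 0, 0, 0, 0, 0, 0, 0, 0, 0, 0, 0, 0, 0, 0, 0, 0, 0]' --fingers '[0, 0, 0, 0, 0, 0, 0, 0, 0, 0, 0, 0, 0, 0, 0, 0, 0, 0, 0]'

```text
clock: 12.95
tool_pos: [0.62, -0.0672, 0.0821]
ee_rot: [-0.002, 0.596, 0.803, -0.002]
contact_force: [-7.0, -1.4, 8.3]
finger_gap: 0.191
finger_force: 20.0
```

```bash
python3 - <<'E'
from h import *
where(); m=cams.camera_model("top"); print("jar",ray(m,(424.4,165.3),.15))
print(off([.466,-.348,.2],.02),now()[0]["tool_pos"])
E
```

```text
t 12.95 chest [ 0.0751 -0.0611] z 0.0821 psi 0.295 F [-7.  -1.4  8.3] gap 0.191 20.030100345611572 q6 -0.49
jar [ 0.66169281 -0.40632971]
(array([-0.224 , -0.2296, -0.1167]), np.float64(0.275)) [ 0.62000341 -0.06715118  0.08210754]
```

>>> carry_out --pt "0 -0.002 0" --pt "0 -0.002 0" --pt "0 -0.002 0" --pt "0 -0.002 -0.04" --pt "0 -0.002 -0.08" --pt "0 -0.002 -0.118" --pt "-0.112 -0.115 -0.118" --pt "-0.224 -0.231 -0.118" --pt "-0.224 -0.231 -0.118" --pt "-0.224 -0.231 -0.118" --pt "-0.224 -0.231 -0.118" --pt "-0.224 -0.231 -0.118" --pt "-0.224 -0.231 -0.118" --pt "-0.224 -0.231 -0.118" --pt "-0.224 -0.231 -0.118" --pt "-0.224 -0.231 -0.118" --pt "-0.224 -0.231 -0.118" --yaw '[0, 0, 0, 0, 0, 0, 0.1, 0.2, 0.275, 0.275, 0.275, 0.275, 0.275, 0.275, 0.275, 0.275, 0.275]' --fingers '[60, 60, 60, 60, 60, 60, 60, 60, 60, 60, 60, 60, 60, 60, 60, 60, 60]'

```text
clock: 14.65
tool_pos: [0.4674, -0.3466, 0.1995]
ee_rot: [-0.0, 0.699, 0.715, 0.0]
contact_force: [-0.2, -1.0, -0.1]
finger_gap: 0.599
finger_force: 0.0
```

```bash
python3 - <<'E'
from h import *
where()
m=cams.camera_model("wrist"); im=cams.read_camera("wrist"); cv2.imwrite("pics/w2.png",im[:,:,::-1])
print("pred",proj(m,[.466,-.348,.055]))
k=mask(im,(4,90,50),(20,255,255)); print(blobs(k,100))
# blade: grey low-sat
E
```

```text
t 14.65 chest [-0.1522 -0.2842] z 0.1995 psi 0.022 F [-0.2 -1.  -0.1] gap 0.599 0.0 q6 -0.76
pred [319.88064944 228.64788272]
[(np.int32(2832), array([319.5, 224.4]), array([307, 170,  27, 111], dtype=int32)), (np.int32(757), array([ 83. , 371.9]), array([ 56, 349,  61,  37], dtype=int32)), (np.int32(888), array([191.5, 405.7]), array([182, 370,  26,  71], dtype=int32)), (np.int32(886), array([451.6, 405.5]), array([437, 370,  25,  71], dtype=int32)), (np.int32(5108), array([409.3, 472.1]), array([198, 460, 380,  20], dtype=int32))]
```

View pics/w2.png

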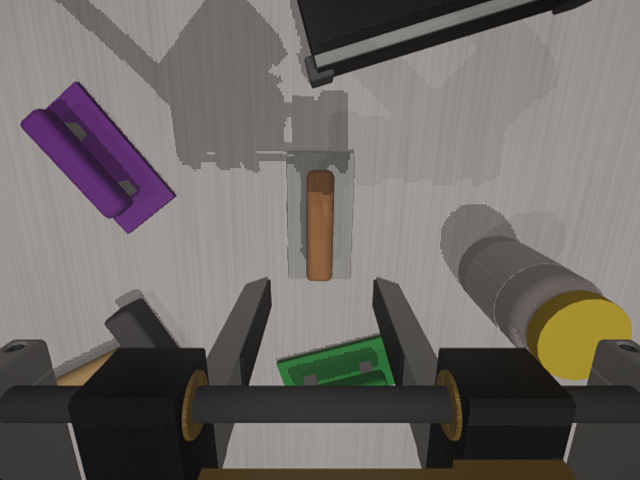

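The wrist picture has the wooden handle centred at (320,225), upright in the image, midway between the fingers and in line with them. The jar (580,335) is well to the side.

>>> carry_out --pt "-0.001 -0.001 0.045" --pt "-0.001 -0.001 0.09" --pt "-0.001 -0.001 0.13" --pt "-0.001 -0.001 0.155" --pt "-0.001 -0.001 0.168" --pt "-0.001 -0.001 0.174" --pt "-0.001 -0.001 0.174" --pt "-0.001 -0.001 0.174" --pt "-0.001 -0.001 0.174" --pt "-0.001 -0.001 0.174" --pt "-0.001 -0.001 0.174" --pt "-0.001 -0.001 0.174" --pt "-0.001 -0.001 0.174" --pt "-0.001 -0.001 0.174" --yaw '[0, 0, 0, 0, 0, 0, 0, 0, 0, 0, 0, 0, 0, 0]' --fingers '[60, 60, 60, 60, 60, 60, 60, 0, 0, 0, 0, 0, 0, 0]' --squeeze 35

```text
clock: 16.1
tool_pos: [0.4657, -0.3493, 0.0263]
ee_rot: [0.0, 0.7, 0.714, -0.0]
contact_force: [-0.7, 0.2, 4.6]
finger_gap: 0.272
finger_force: 35.0
```

```bash
python3 - <<'E'
from h import *
where(); P=now()[0]["tool_pos"]; print(P, off([*c2w((-.04,-.062)),.2],TH))
E
```

```text
t 16.1 chest [-0.1546 -0.2862] z 0.0263 psi 0.02 F [-0.7  0.2  4.6] gap 0.272 34.96217966079712 q6 -0.76
[ 0.46565737 -0.34932618  0.02625005] (array([ 0.2468,  0.0495, -0.1739]), np.float64(-0.275))
```

>>> carry_out --pt "0 0 -0.02" --pt "0 0 -0.05" --pt "0 0 -0.09" --pt "0 0 -0.13" --pt "0 0 -0.15" --pt "0.02 0.004 -0.15" --pt "0.05 0.01 -0.15" --pt "0.085 0.017 -0.15" --pt "0.12 0.024 -0.15" --pt "0.155 0.031 -0.15" --pt "0.19 0.038 -0.15" --pt "0.22 0.044 -0.15" --pt "0.24 0.048 -0.15" --pt "0.247 0.0495 -0.15" --pt "0.247 0.0495 -0.15" --pt "0.247 0.0495 -0.15" --pt "0.247 0.0495 -0.15" --yaw '[0, 0, 0, 0, 0, -0.03, -0.07, -0.11, -0.15, -0.19, -0.23, -0.26, -0.275, -0.275, -0.275, -0.275, -0.275]' --fingers '[0, 0, 0, 0, 0, 0, 0, 0, 0, 0, 0, 0, 0, 0, 0, 0, 0]'

```text
clock: 17.8
tool_pos: [0.5098, -0.1022, 0.1751]
ee_rot: [-0.0, 0.596, 0.803, -0.0]
contact_force: [0.9, 0.3, -2.7]
finger_gap: 0.274
finger_force: 35.0
```

```bash
python3 - <<'E'
from h import *
where()
cv2.imwrite("pics/w3.png",cams.read_camera("wrist")[:,:,::-1])
E
```

```text
t 17.8 chest [-0.0405 -0.0626] z 0.1751 psi 0.293 F [ 0.9  0.3 -2.7] gap 0.274 34.96055066585541 q6 -0.6
```

View pics/w3.png

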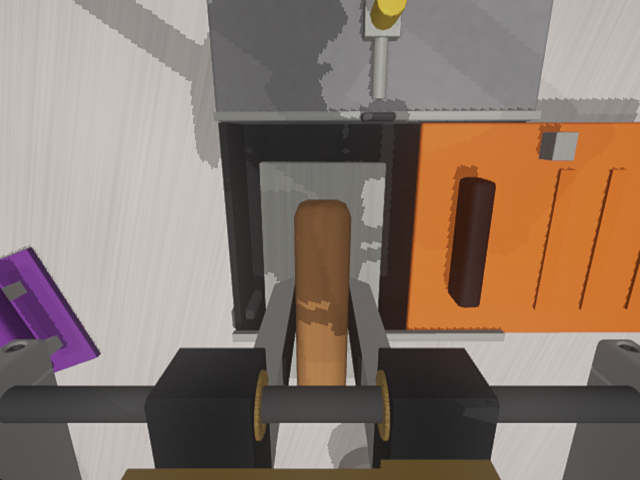

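The wrist picture shows the float held square over the bin (blade columns 262–385), with the open lid's edge at column 415 and clearance all round. Now I lower it.

>>> carry_out --pt "0 0 0.02" --pt "0 0 0.05" --pt "0 0 0.08" --pt "0 0 0.1" --pt "0 0 0.115" --pt "0 0 0.125" --pt "0 0 0.131" --pt "0 0 0.135" --pt "0 0 0.138" --pt "0 0 0.14" --pt "0 0 0.1415" --pt "0 0 0.1425" --pt "0 0 0.143" --pt "0 0 0.143" --pt "0 0 0.143" --yaw '[0, 0, 0, 0, 0, 0, 0, 0, 0, 0, 0, 0, 0, 0, 0]' --fingers '[0, 0, 0, 0, 0, 0, 0, 0, 0, 0, 0, 0, 0, 0, 0]'

```text
clock: 19.35
tool_pos: [0.5101, -0.101, 0.0326]
ee_rot: [0.0, 0.596, 0.803, 0.0]
contact_force: [0.4, 0.4, -3.4]
finger_gap: 0.272
finger_force: 35.0
```

```bash
python3 - <<'E'
from h import *
where()
E
```

```text
t 19.35 chest [-0.0399 -0.0616] z 0.0326 psi 0.295 F [ 0.4  0.4 -3.4] gap 0.272 34.960538148880005 q6 -0.6
```

The wrist still carries the float's full weight, so I keep lowering slowly.

>>> carry_out --pt "0 0 0.0005" --pt "0 0 0.001" --pt "0 0 0.0015" --pt "0 0 0.0015" --pt "0 0 0.0015" --yaw '[0, 0, 0, 0, 0]' --fingers '[0, 0, 0, 0, 0]'

```text
clock: 19.85
tool_pos: [0.5103, -0.101, 0.0322]
ee_rot: [0.0, 0.595, 0.803, 0.0]
contact_force: [-2.9, 0.9, 5.6]
finger_gap: 0.271
finger_force: 35.0
```

The reading is now +5.6 N, so the float rests on the floor. I release it, lift and go above the lid handle.

>>> carry_out --pt "0 0 0" --pt "0 0 0" --pt "0 0 0" --pt "0 0 0" --pt "0 0 -0.01" --pt "0 0 -0.04" --pt "0 0 -0.08" --pt "0 0 -0.12" --pt "0 0.04 -0.125" --pt "0 0.08 -0.125" --pt "0 0.115 -0.125" --pt "0 0.115 -0.125" --pt "0 0.115 -0.125" --pt "0 0.115 -0.125" --pt "0 0.115 -0.125" --yaw '[0, 0, 0, 0, 0, 0, 0, 0, 0, 0, 0, 0, 0, 0, 0]' --fingers '[55, 55, 55, 55, 55, 55, 55, 55, 55, 55, 55, 55, 55, 55, 55]'

```text
clock: 21.35
tool_pos: [0.6193, -0.068, 0.1567]
ee_rot: [0.0, 0.596, 0.803, 0.0]
contact_force: [0.4, 0.1, 0.5]
finger_gap: 0.549
finger_force: 0.0
```

```bash
python3 - <<'E'
from h import *
where(); print(off([*c2w((.075,-.061)),.082],TH))
cv2.imwrite("pics/w4.png",cams.read_camera("wrist")[:,:,::-1])
E
```

```text
t 21.35 chest [ 0.0742 -0.0618] z 0.1567 psi 0.294 F [0.4 0.1 0.5] gap 0.549 0.0 q6 -0.49
(array([0.0008, 0.0008, 0.0747]), np.float64(-0.001))
```

View pics/w4.png

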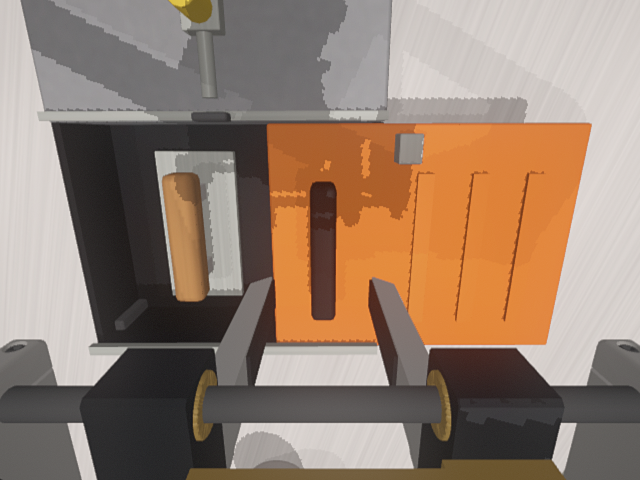

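The float lies flat in the bin (handle at (187,235), blade columns 155–242), clear of the walls, and the lid handle at (323,250) is between the fingers. Next I grip it and slide the lid shut.

>>> carry_out --pt "0.001 0.001 0.03" --pt "0.001 0.001 0.055" --pt "0.001 0.001 0.07" --pt "0.001 0.001 0.074" --pt "0.001 0.001 0.074" --pt "0.001 0.001 0.074" --pt "0.001 0.001 0.074" --pt "0.001 0.001 0.074" --pt "0.001 0.001 0.074" --pt "0.001 0.001 0.074" --pt "0.001 0.001 0.074" --pt "0.001 0.001 0.074" --yaw '[0, 0, 0, 0, 0, 0, 0, 0, 0, 0, 0, 0]' --fingers '[55, 55, 55, 55, 55, 0, 0, 0, 0, 0, 0, 0]' --squeeze 20

```text
clock: 22.6
tool_pos: [0.6199, -0.0668, 0.0825]
ee_rot: [-0.0, 0.596, 0.803, -0.001]
contact_force: [-5.6, -1.0, 5.2]
finger_gap: 0.192
finger_force: 20.0
```

>>> carry_out --pt "0 -0.01 0" --pt "0 -0.02 0" --pt "0 -0.03 0" --pt "0 -0.042 0" --pt "0 -0.054 0" --pt "0 -0.066 0" --pt "0 -0.078 0" --pt "0 -0.09 0" --pt "0 -0.102 0" --pt "0 -0.114 0" --pt "0 -0.124 0" --pt "0 -0.132 0" --pt "0 -0.139 0" --pt "0 -0.145 0" --pt "0 -0.149 0" --pt "0 -0.152 0" --pt "0 -0.153 0" --pt "0 -0.153 0" --pt "0 -0.153 0" --yaw '[0, 0, 0, 0, 0, 0, 0, 0, 0, 0, 0, 0, 0, 0, 0, 0, 0, 0, 0]' --fingers '[0, 0, 0, 0, 0, 0, 0, 0, 0, 0, 0, 0, 0, 0, 0, 0, 0, 0, 0]'

```text
clock: 24.5
tool_pos: [0.4764, -0.1106, 0.0824]
ee_rot: [0.002, 0.595, 0.803, 0.002]
contact_force: [9.2, 1.4, 2.4]
finger_gap: 0.195
finger_force: 20.0
```

```bash
python3 - <<'E'
from h import *
where()
E
```

```text
t 24.5 chest [-0.075 -0.061] z 0.0824 psi 0.295 F [9.2 1.4 2.4] gap 0.195 20.024744868278503 q6 -0.64
```

>>> carry_out --pt "0 0 0" --pt "0 0 0" --pt "0 0 0" --pt "0 0 0" --pt "0 0 -0.03" --pt "0 0 -0.07" --pt "0 0 -0.12" --pt "-0.05 -0.05 -0.15" --pt "-0.1 -0.1 -0.15" --pt "-0.15 -0.1 -0.15" --pt "-0.2 -0.1 -0.15" --pt "-0.2 -0.1 -0.15" --pt "-0.2 -0.1 -0.15" --pt "-0.2 -0.1 -0.15" --pt "-0.2 -0.1 -0.15" --yaw '[0, 0, 0, 0, 0, 0, 0, 0, 0, 0, 0, 0, 0, 0, 0]' --fingers '[50, 50, 50, 50, 50, 50, 50, 50, 50, 50, 50, 50, 50, 50, 50]'

```text
clock: 26.0
tool_pos: [0.4366, -0.3301, 0.2317]
ee_rot: [-0.001, 0.595, 0.804, 0.0]
contact_force: [0.1, 0.4, -0.0]
finger_gap: 0.504
finger_force: 0.0
```

```bash
python3 - <<'E'
from h import *
where()
im=cams.read_camera("top"); m=cams.camera_model("top"); k=mask(im,(0,0,0),(180,255,45),(295,220,345,242)); print(blobs(k,50), proj(m,[*c2w((-.075,-.061)),.105]))
cv2.imwrite("pics/t3.png",cv2.resize(im[130:310,205:445,::-1],None,fx=3.3,fy=3.3))
E
```

```text
t 26.0 chest [-0.1768 -0.2594] z 0.2317 psi 0.296 F [ 0.1  0.4 -0. ] gap 0.504 0.0 q6 -1.05
[(np.int32(160), array([318.4, 235. ]), array([303, 228,  32,  14], dtype=int32))] [318.65929416 234.83895025]
```

View pics/t3.png

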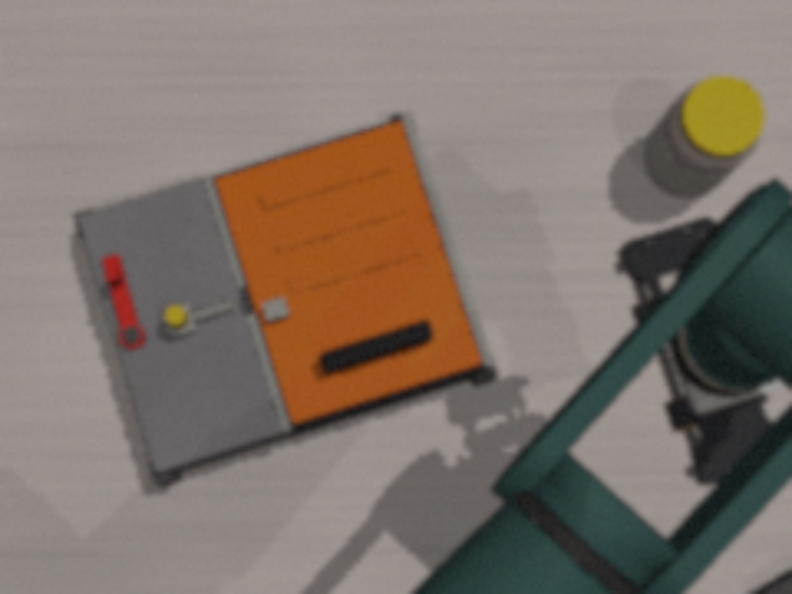

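The lid is fully shut: its handle is back at its starting pixel (318.4,235). The keeper is aside, the bolt is drawn, the jar is undisturbed, and the arm touches nothing.

```bash
python3 -c "
from workcell import env
print(env.sign_off())"
```

```text
the job is handed in; nothing more can be done
None
```

The job is handed in at about 26 s of the 72 s allowed: the float was set down gently and let go, lying flat on the bin's floor, with the lid slid fully shut over it; the keeper is a right angle aside and the bolt fully drawn.

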